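Load the spacer tray into the inspection box

ROBOT

A 6-joint arm with a two-finger parallel gripper is mounted at the origin on the work surface. World frame = base frame: x ahead of the robot, y to its left, z up, the work surface at z = 0. Lengths are in m, angles in rad, forces in N, time in s.
With the tool pointing down it reaches from about 0.3 to 0.95 m from the base axis. Payload 3.1 kg.
Tool frame: the origin (TCP) lies midway between the tips of the shut fingers; the grasp point (between the pads) lies env.grip_depth behind it (env.grip_depth is the distance from the TCP to the grasp point, in m); z points along the fingers, y is the line along which they close (so a half turn about z gives the same grasp; the last joint's range is limited). The gripper opens to 85 mm and grips with 20 to 120 N. Pads are 22 mm wide; open, the fingers measure 114 mm over their backs; the gripper's body (76 mm by 85 mm) begins 54 mm behind the grasp point. The pads swing forward as they close: fully open they stand 13 mm farther back than shut.
Start: joints at [1.091, 0.308, 1.634, -0, 1.2, -0.07], TCP at [0.249, 0.573, 0.231] pointing down, gripper open.
Joint ranges: [-3.06, 3.06], [-0.79, 1.96], [0.05, 2.63], [-1.19, 4.34], [0.05, 2.64], [-2.94, 2.94]. Speed limits (rad/s): [2.79, 2.79, 3.14, 3.14, 3.14, 3.14].

INTERFACE

Orientations are given as a rotation vector (axis times angle).
In Python, from bench import env, vision, order gives the robot as it stands (env), with the cameras (vision) and the job (order).
- The arm moves only by the tool step_hand, called after ">>>" by a JSON object that holds its "api" and its "payload", one argument or row to a line. Schema: {"type":"object","properties":{"increments":{"type":"array","items":{"type":"object","properties":{"x":{"type":"number"},"y":{"type":"number"},"z":{"type":"number"},"spin":{"type":"number"}},"additionalProperties":false},"minItems":1,"maxItems":20},"finger_gap":{"type":"number"},"squeeze":{"type":"number"},"only":{"type":"string"},"quiet":{"type":"boolean"},"lines":{"type":"string"}},"required":["increments"],"additionalProperties":false}. increments is a list of rows, 1 to 20 of them, each an object with the fields x, y, z (the shift in m), spin (a turn about the tool's z in rad); a field left out counts as zero; each row shifts and turns the commanded pose from where the row before left it, along the tool's axes as they then stand; what a row does not reach is not made up. A row lasts 1/10 s, in which the tool goes at most 0.05 m and 0.15 rad, less where a joint would pass 70% of its speed; a pose out of reach is approached as far as the arm can. finger_gap is the opening from 0.0 (shut) to 1.0 (fully open), set as the call begins (left out keeps the last). The fingers move at their own pace and stop on an object; squeeze is the grip in N (left out, the last holds). Time passes only in rows, so rows that do not move let the fingers close. The tool returns the time, the measured TCP pose, the force, the opening and the grip force at its end. only (a regular expression) keeps the lines of the reply that match it, lines (a string "A,B") keeps lines A to B, and quiet returns only ok. Input that does not fit is refused with a message, and nothing moves.
- env.read_state(): the state, without advancing time (a new reading comes with each control period).
- vision.capture(name): name is "scene" or "top" or "wrist"; returns the picture (420x560x3 uint8, red, green, blue); there is no depth.
- vision.camera_params(name): a dict with "vfov" (degrees; the focal length in pixels is half the picture's height over the tangent of half this angle, whatever the lens; pixels are square), "cx", "cy" (the principal point, pixels), "D" ([k1, k2, p1, p2, k3] as OpenCV has them; the pictures are not rectified), "pose" (4x4, takes a point from camera to world coordinates); the wrist camera has in their place "mount" (4x4, takes a point from camera to tool coordinates, whose origin is the TCP and whose axes are the flange's). Camera axes: x right, y down, z forward; pixel columns grow to the right and rows downward; lengths in m; the calibration is good to about 2 mm. A picture is of the moment at which its call begins: read the wrist's pose just before it. camera_params takes no time and is no camera call.
- order.hand_in(): hands the job in; it is judged then, once.
The state is a dict: "time": time; "joint_positions": joint angles; "joint_vel": joint speeds; "joint_torque": joint torques, N m; "eef_pos": TCP position; "eef_rot": TCP orientation; "wrist_force": force on the tool from outside, world axes, zero at the start; "wrist_torque": the same for the moment, N m; "grip_width": opening from 0.0 (shut) to 1.0 (fully open); "finger_force": force on a finger pad.
Only numpy, scipy, OpenCV 4.12 (cv2) and the standard library are available. Lean on these libraries where they do the work, as an engineer would, in place of code of your own. Each camera call takes 0.05 s, during which the arm holds its last target. There are 200 camera calls.

TASK

Draw the inspection box's carriage all the way out by its red pull, carry the open yellow tray of loose spacers over by its handle, keeping it level, and set it down (do not drop it) flat inside the lips of the carriage's nest. Then slide the carriage fully home with the tray on it. No spacer may leave the tray, and the other tools on the bench stay where they are.

Things in the scene. Friction and masses are not known exactly. Their poses are not given: they have to be found in the camera images.
- box: fixed grey camera inspection box, 170 mm deep, 224 mm wide, 161 mm tall above the table, with a front opening 200 mm wide and 135 mm high; origin on the table under the middle of the front opening, x pointing into the box, so the carriage comes out along its -x; two low aluminium rails (11 mm tall) stand out 170 mm in front
- carriage (a joint): travel in m of the box's sliding aluminium loading carriage: 0 fully home in the box, 0.18 fully out at its stop; starts home or up to 0.05 out; it slides level with about 2 N of friction and stays where it is left
- nest (a point): centre of the nest on the upper face of the carriage's flat plate, 20 mm above the table; x points into the box, y across it; black lips 6 mm tall and 6 mm thick enclose 108 mm along x by 148 mm along y, which takes the tray lengthwise along nest y, either way round, with 6 mm to spare on each side; 105 mm in front of the opening at travel 0.18, 75 mm inside at 0
- pull (a point): the carriage's upright red pull, a block 14 mm thick along the sliding direction, 44 mm wide across it, its top 66 mm above the table, standing on a 30 mm wide tongue whose upper face is 20 mm above the table; the point is on its centre line 50 mm above the table, 165 mm in front of the nest's centre; axes as the nest's
- tray: open yellow carrying tray standing on the table, 136 mm long (its x) by 96 mm wide (its y), rim 13 mm high, floor and walls 4 mm thick, 150 to 310 g; origin under its centre; a bridge handle runs along its x over the middle; five loose spacers lie in it
- handle (a point): middle of the tray's white handle bar: bar 136 mm long along the tray's x, 14 mm thick along its y, 14 mm tall; this point is 69 mm above the tray's underside and the bar's top is at 76 mm; open space below the bar; axes as the tray's
- spacer0: loose hexagonal brass spacer, 10 mm across flats, 22 mm long, 15 g, lying in the tray; origin at its centre, x along its length
- spacer1: loose hexagonal brass spacer, 10 mm across flats, 22 mm long, 15 g, lying in the tray; origin at its centre, x along its length
- spacer2: loose hexagonal brass spacer, 10 mm across flats, 22 mm long, 15 g, lying in the tray; origin at its centre, x along its length
- spacer3: loose round aluminium spacer, 10 mm diameter, 22 mm long, 15 g, lying in the tray; origin at its centre, x along its length
- spacer4: loose round aluminium spacer, 10 mm diameter, 22 mm long, 15 g, lying in the tray; origin at its centre, x along its length
- wrench_a: steel wrench lying on the bench near the robot, not to be disturbed
- wrench_b: steel wrench lying beyond the work area, not to be disturbed
- driver: blue screwdriver lying on the bench, not to be disturbed
- pliers: red-handled pliers, 155 mm long, lying on the bench, not to be disturbed
- bottle: white bottle with a blue cap, 52 mm diameter, 120 mm tall, standing on the bench, not to be disturbed; origin under its centre
- spool: orange spool, 80 mm diameter, 40 mm tall, standing on the bench, not to be disturbed; origin under its centre

How it is judged:
By the outcome, as a careful person would: the job done as asked, in the order asked, and still so for the second after the job is handed in, with the robot touching nothing.
It also fails if it takes over 72 s, if anything falls off the work surface, if the arm or the gripper's body presses on something with over 40 N, if the wrist force passes 120 N, or if a joint passes its speed limit or range.

## Working session

There is one attempt and no reset: what is moved stays moved. The work goes in short steps, Python scripts to look and compute and a tool call to move; the robot and the scene stay as the last step left them, time stands still between calls to the robot, and variables do not carry over. Pictures are saved under pics/ and viewed, at most 10 in all, crops included, and the job is handed in when it is done.

```bash
ls; mkdir -p pics
```

Run:
```python
from bench import env, vision, order
import cv2,numpy as np
s=env.read_state();print(s['eef_pos'],s['eef_rot'],s['time'],env.grip_depth)
for n in('scene','top'):
    p=vision.camera_params(n);print(n,p['vfov'],p['cx'],p['cy'],p['D'],np.round(p['pose'],3).tolist())
    cv2.imwrite(f'pics/{n}0.png',vision.capture(n)[:,:,::-1])
p=vision.camera_params('wrist');print(p)
```

```text
bench.py
pics
[0.24866917 0.57249422 0.23004212] [-0.63915439 -3.07524057  0.00348865] 0.0 0.0187
scene 51.61436140160633 280.9575153675075 205.01063651953243 [-0.09317339  0.          0.          0.          0.        ] [[0.862, 0.404, -0.305, 0.912], [0.506, -0.676, 0.535, -0.616], [0.01, -0.616, -0.787, 0.919], [0.0, 0.0, 0.0, 1.0]]
top 52.40781614923432 272.7778504431613 206.63569912070716 [0.02974531 0.         0.         0.         0.        ] [[0.027, -0.985, 0.168, 0.384], [-1.0, -0.028, -0.002, -0.065], [0.007, -0.168, -0.986, 1.3], [0.0, 0.0, 0.0, 1.0]]
{'vfov': 59.622974868489536, 'cx': 280.4503138187185, 'cy': 211.23474226018485, 'D': array([0.03306969, 0.        , 0.        , 0.        , 0.        ]), 'mount': array([[ 2.26676716e-04, -9.58605598e-01, -2.84737170e-01,
         7.09510948e-02],
       [ 9.99999974e-01,  2.16327198e-04,  6.77967242e-05,
         3.40384871e-04],
       [-3.39392523e-06, -2.84737178e-01,  9.58605622e-01,
        -1.41725237e-01],
       [ 0.00000000e+00,  0.00000000e+00,  0.00000000e+00,
         1.00000000e+00]])}
```

View pics/scene0.png

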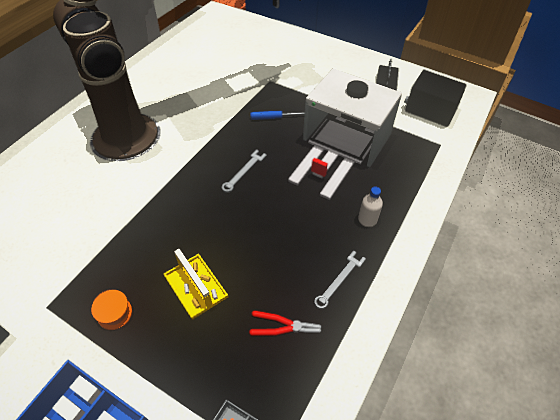

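View pics/top0.png

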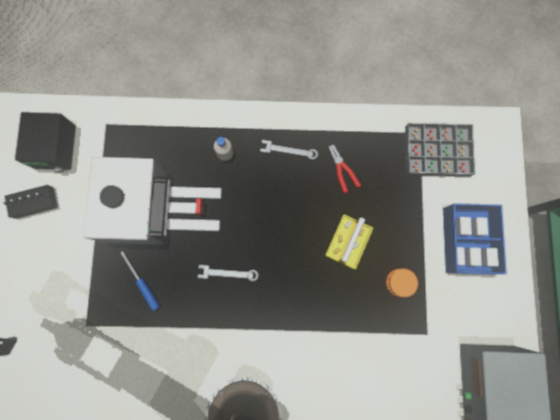

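Create h.py:
```python
from bench import env, vision, order
import cv2,numpy as np
from scipy.spatial.transform import Rotation as R
def cam(n):
    p=vision.camera_params(n)
    f=210/np.tan(np.radians(p['vfov'])/2)
    K=np.array([[f,0,p['cx']],[0,f,p['cy']],[0,0,1]])
    if n=='wrist':
        s=env.read_state();T=np.eye(4);T[:3,:3]=R.from_rotvec(s['eef_rot']).as_matrix();T[:3,3]=s['eef_pos'];P=T@p['mount']
    else:P=p['pose']
    return K,p['D'],P
def plane(c,px,z):
    K,D,P=c
    u=cv2.undistortPoints(np.asarray(px,float).reshape(-1,1,2),K,D)[:,0]
    d=np.c_[u,np.ones(len(u))]@P[:3,:3].T
    return P[:3,3]+d*((z-P[2,3])/d[:,2])[:,None]
def proj(c,pts):
    K,D,P=c;Q=np.linalg.inv(P)
    r,_=cv2.Rodrigues(Q[:3,:3])
    return cv2.projectPoints(np.asarray(pts,float).reshape(-1,1,3),r,Q[:3,3],K,D)[0][:,0]
def big(m,box=None):
    m=m.astype(np.uint8)
    if box is not None:
        k=np.zeros_like(m);x0,y0,x1,y1=box;k[y0:y1,x0:x1]=1;m=m*k
    cs,_=cv2.findContours(m,cv2.RETR_EXTERNAL,cv2.CHAIN_APPROX_NONE)
    return max(cs,key=cv2.contourArea)[:,0]
def rect(pts):
    (c,(w,h),a)=cv2.minAreaRect((pts[:,:2]*1000).astype(np.float32))
    if w<h:w,h,a=h,w,a+90
    return np.round(c,1),round(w,1),round(h,1),round((a+90)%180-90,1)
def hsv(im):return cv2.cvtColor(im,cv2.COLOR_RGB2HSV)
```

Run:
```python
from h import *
for n,tb,rb,bars in(('top',(315,205,385,280),(185,190,210,220),((168,185,222,202),(168,217,222,234))),('scene',(155,240,235,325),(305,150,335,182),())):
    im=cv2.imread(f'pics/{n}0.png')[:,:,::-1].copy();H=hsv(im);c=cam(n)
    yel=cv2.inRange(H,(20,110,60),(38,255,255))>0
    wh=cv2.inRange(H,(0,0,150),(179,70,255))>0
    red=(cv2.inRange(H,(0,130,70),(8,255,255))|cv2.inRange(H,(172,130,70),(179,255,255)))>0
    b=tb
    ct=big(yel|wh,b);print(n,'tray',rect(plane(c,ct,.013)))
    ch=big(wh,b);print('handle',rect(plane(c,ch,.076)),cv2.boundingRect(ch))
    r=big(red,rb);print('red',rect(plane(c,r,.066)),cv2.boundingRect(r))
    for q in bars:
        x=big(wh,q);print('rail',rect(plane(c,x,.011)))
```

```text
top tray (array([ 509.4, -302.4]), 152.8, 102.1, -23.5)
handle (array([ 502.3, -305. ]), 135.6, 26.6, -23.5) (342, 218, 23, 44)
red (array([590.3, 151.5]), 41.8, 11.7, 3.2) (196, 199, 5, 15)
rail (array([642.9, 171.2]), 151.0, 31.4, -88.3)
rail (array([542.5, 170.5]), 151.8, 32.0, 89.9)
scene tray (array([ 490.2, -296.7]), 183.4, 99.0, -23.5)
handle (array([ 506.6, -303.9]), 135.0, 13.2, -23.5) (174, 249, 35, 46)
red (array([603.4, 129.1]), 60.2, 41.6, -72.4) (311, 158, 16, 19)
```

>>> {"api": "step_hand", "payload": {
  "increments": [
    {"z":-0.03},
    {"x":-0.04,"y":-0.021},
    {"x":-0.04,"y":-0.021},
    {"x":-0.04,"y":-0.021},
    {"x":-0.04,"y":-0.021},
    {"x":-0.04,"y":-0.021},
    {"x":-0.04,"y":-0.021},
    {"x":-0.04,"y":-0.021},
    {"x":-0.04,"y":-0.021},
    {"x":-0.04,"y":-0.021},
    {"x":-0.04,"y":-0.021},
    {"x":-0.04,"y":-0.021},
    {"x":-0.04,"y":-0.021},
    {"spin":-0.14},
    {"spin":-0.14},
    {"spin":-0.14},
    {}
  ],
  "finger_gap": 1.0
}}

```text
time: 1.8
eef_pos: [0.5886, 0.1505, 0.2605]
eef_rot: [0.015, -3.14, 0.0]
wrist_force: [-0.3, 0.2, -0.1]
grip_width: 1.0
finger_force: 0.0
```

Run:
```python
from h import *
delta([.59,.15,.26],180.6)
im=vision.capture('wrist');c=cam('wrist');cv2.imwrite('pics/w1.png',im[:,:,::-1])
H=hsv(im);red=(cv2.inRange(H,(0,130,70),(8,255,255))|cv2.inRange(H,(172,130,70),(179,255,255)))>0
r=big(red);print(cv2.boundingRect(r),rect(plane(c,r,.066)))
```

```text
t 1.8 pos [0.5886 0.1505 0.2605] yaw -179.46 tilt [-0.0014 -0.0002] grip 0.9997158719607693
shift [-0.0014 -0.0005  0.0005] turn -0.001
(275, 160, 15, 51) (array([592.1, 151.7]), 47.9, 13.3, 0.8)
```

View pics/w1.png

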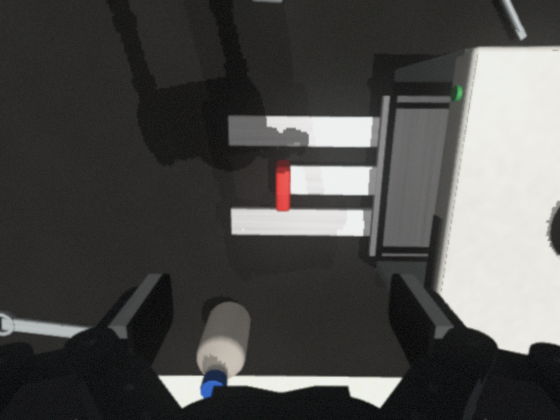

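Run:
```python
from h import *
im=cv2.imread('pics/w1.png')[:,:,::-1].copy();H=hsv(im);c=cam('wrist')
wh=cv2.inRange(H,(0,0,120),(179,70,255))>0
for b in((215,108,365,156),(215,200,365,245)):
    q=plane(c,big(wh,b),.011);print(rect(q),q[:,1].min())
    # long edges: fit by lines at each y
    for f in(min,max):
        e=np.array([(y,f(q[np.abs(q[:,1]-y)<.003,0])) for y in np.arange(q[:,1].min()+.015,q[:,1].max()-.015,.004)])
        print(f.__name__,np.polyfit(e[:,0],e[:,1],1))
```

```text
(array([546.6, 186.2]), 104.3, 31.6, -89.7) 0.1339628458890458
min [-0.00576898  0.53186965]
max [0.2789908  0.50426869]
(array([645.8, 170.3]), 150.6, 32.0, 89.6) 0.09488199246050091
min [-0.0013785   0.63087964]
max [0.0065328  0.65973742]
```

>>> {"api": "step_hand", "payload": {
  "increments": [
    {"x":-0.006,"y":0.001,"z":0.04,"spin":0.005},
    {"z":0.045},
    {"z":0.045},
    {"z":0.045},
    {"z":0.035},
    {"z":0.018},
    {}
  ],
  "finger_gap": 1.0
}}

```text
time: 2.55
eef_pos: [0.5911, 0.1514, 0.0292]
eef_rot: [0.005, -3.133, 0.002]
wrist_force: [-0.1, -0.5, 0.7]
grip_width: 1.0
finger_force: 0.0
```

>>> {"api": "step_hand", "payload": {
  "increments": [
    {},
    {},
    {},
    {},
    {},
    {},
    {},
    {}
  ],
  "finger_gap": 0,
  "squeeze": 40
}}

```text
time: 3.35
eef_pos: [0.5956, 0.1522, 0.0345]
eef_rot: [-0.006, 3.14, 0.001]
wrist_force: [-1.2, 0.9, 6.1]
grip_width: 0.157
finger_force: 42.1
```

>>> {"api": "step_hand", "payload": {
  "increments": [
    {"y":-0.01},
    {"y":-0.016},
    {"y":-0.016},
    {"y":-0.016},
    {"y":-0.016},
    {"y":-0.016},
    {"y":-0.016},
    {"y":-0.016},
    {"y":-0.016},
    {"y":-0.01},
    {"y":-0.005},
    {},
    {}
  ]
}}

```text
time: 4.65
eef_pos: [0.5953, -0.0022, 0.0345]
eef_rot: [0.007, -3.141, 0.001]
wrist_force: [-4.4, -2.0, 9.4]
grip_width: 0.156
finger_force: 42.6
```

>>> {"api": "step_hand", "payload": {
  "increments": [
    {"y":-0.003},
    {"y":-0.003},
    {"y":-0.002},
    {},
    {}
  ]
}}

```text
time: 5.15
eef_pos: [0.5953, -0.0047, 0.0344]
eef_rot: [0.005, -3.141, -0.01]
wrist_force: [-3.5, 13.4, 9.9]
grip_width: 0.156
finger_force: 42.6
```

>>> {"api": "step_hand", "payload": {
  "increments": [
    {"y":0.003},
    {},
    {},
    {},
    {},
    {"z":-0.03},
    {"y":0.02,"z":-0.045},
    {"y":0.04,"z":-0.045},
    {"x":0.01,"y":0.04,"z":-0.045},
    {"x":0.02,"y":0.04,"z":-0.045},
    {"x":0.02,"z":-0.02},
    {},
    {}
  ],
  "finger_gap": 1.0
}}

```text
time: 6.45
eef_pos: [0.5514, 0.111, 0.2381]
eef_rot: [-0.008, 3.14, -0.0]
wrist_force: [0.6, 0.5, 0.3]
grip_width: 1.004
finger_force: 0.0
```

Run:
```python
from h import *
delta([.504,-.305,.26],156.5)
im=vision.capture('wrist');c=cam('wrist');cv2.imwrite('pics/w2.png',im[:,:,::-1])
H=hsv(im);red=(cv2.inRange(H,(0,130,70),(8,255,255))|cv2.inRange(H,(172,130,70),(179,255,255)))>0
r=big(red);print(cv2.boundingRect(r),rect(plane(c,r,.066)))
```

```text
t 6.45 pos [0.5514 0.111  0.2381] yaw -179.7 tilt [ 0.0014 -0.0002] grip 1.0038389111745485
shift [ 0.0495 -0.4157 -0.0219] turn 0.4154
(144, 199, 32, 57) (array([588.7,   1.9]), 53.3, 26.3, -0.1)
```

View pics/w2.png

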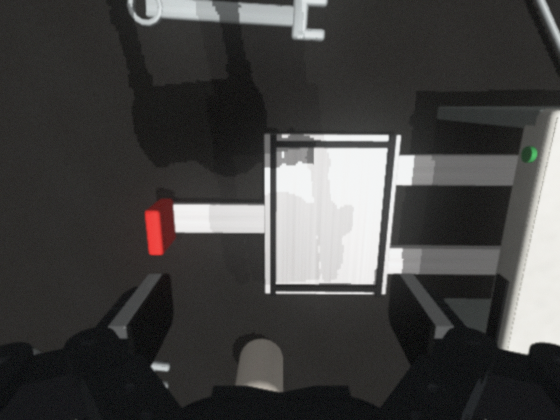

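Run:
```python
from h import *
im=cv2.imread('pics/w2.png')[:,:,::-1].copy();c=cam('wrist');g=cv2.cvtColor(im,cv2.COLOR_RGB2GRAY)
print(g[215,258:285],g[215,380:405]);print(g[128:152,330],g[278:300,330])
for T in(60,90,120):
    m=cv2.morphologyEx((g>T).astype(np.uint8),cv2.MORPH_CLOSE,np.ones((3,3)))
    k=big(m,(277,148,386,283));
    i=big(m>0,(270,141,392,290));q=plane(c,i,.02);print(T,'inner',cv2.boundingRect(i),rect(q))
```

```text
[226 226 227 226 226 222 204 210 221 221 221 202 126  67  63  63  69 110
 180 218 226 226 227 227 225 225 225] [233 169  91  73  71  71  69  79 136 220 240 237 198 128  77  67  67  69
  66  65  63  58  55  53  52]
[ 60  56  55  54  54  85 155 219 239 243 244 241 211 129  81  77  74  76
  86 134 205 238 244 244] [212 215 218 222 213 153  91  54  49  48  51  54  64 119 192 207 125  61
  55  56  54  51]
60 inner (270, 141, 122, 149) (array([594.9, 164. ]), 158.9, 129.7, 0.3)
90 inner (275, 146, 114, 139) (array([594.4, 159.7]), 148.3, 109.7, 0.0)
120 inner (276, 147, 112, 138) (array([594.9, 159.8]), 147.3, 107.8, 0.1)
```

>>> {"api": "step_hand", "payload": {
  "increments": [
    {"x":0.005,"y":-0.042,"z":-0.005},
    {"x":0.005,"y":-0.042,"z":-0.005},
    {"x":0.005,"y":-0.042,"z":-0.005},
    {"x":0.005,"y":-0.042,"z":-0.005},
    {"x":0.005,"y":-0.042,"z":-0.005},
    {"x":0.005,"y":-0.042,"z":-0.005},
    {"x":0.005,"y":-0.042,"z":-0.005},
    {"x":0.005,"y":-0.042,"z":-0.005},
    {"x":0.005,"y":-0.042,"z":-0.005},
    {"x":0.005,"y":-0.038,"z":-0.005},
    {"spin":0.14},
    {"spin":0.14},
    {"spin":0.135},
    {},
    {}
  ]
}}

```text
time: 8.0
eef_pos: [0.5027, -0.3055, 0.286]
eef_rot: [-0.636, -3.074, -0.002]
wrist_force: [-0.3, -0.2, -0.3]
grip_width: 1.003
finger_force: 0.0
```

Run:
```python
from h import *
im=vision.capture('wrist');c=cam('wrist');cv2.imwrite('pics/w3.png',im[:,:,::-1])
H=hsv(im);yel=cv2.inRange(H,(20,110,60),(38,255,255))>0
wh=cv2.inRange(H,(0,0,150),(179,70,255))>0
y=big(yel);print('tray',cv2.boundingRect(y),rect(plane(c,y,.013)))
b=cv2.boundingRect(y);h=big(wh,(b[0],b[1],b[0]+b[2],b[1]+b[3]));print('handle',rect(plane(c,h,.076)),cv2.boundingRect(h))
delta([.504,-.305,.26],156.5)
```

```text
tray (241, 107, 40, 122) (array([ 496.7, -327.4]), 139.2, 42.8, -24.4)
handle (array([ 493.1, -315.7]), 7.7, 4.1, -69.2) (262, 171, 8, 7)
t 8.05 pos [ 0.5028 -0.3054  0.2865] yaw 156.61 tilt [-0.0019  0.0013] grip 0.9982813259164145
shift [-0.001   0.0008  0.0265] turn 0.0019
```

View pics/w3.png

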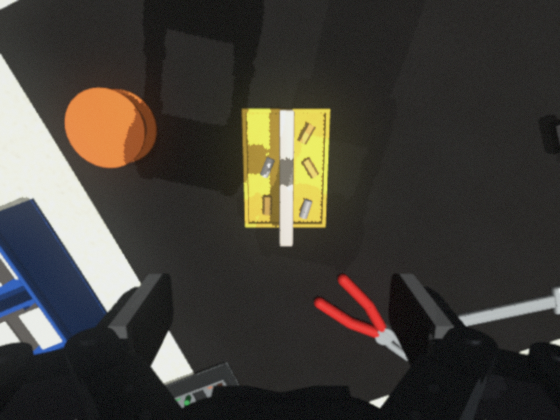

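Run:
```python
from h import *
im=cv2.imread('pics/w3.png')[:,:,::-1].copy();c=cam('wrist');H=hsv(im)
m=cv2.inRange(H,(0,0,110),(179,90,255));m=cv2.morphologyEx(m,cv2.MORPH_CLOSE,np.ones((35,1)))
q=plane(c,big(m>0,(274,100,300,255)),.076);r=rect(q);print('handle',r)
yel=(cv2.inRange(H,(18,90,40),(40,255,255)));yel=cv2.morphologyEx(yel,cv2.MORPH_CLOSE,np.ones((25,25)))
q=plane(c,big(yel>0,(230,100,345,235)),.013);print('tray',rect(q))
g=env.grip_depth
delta([r[0][0]/1e3,r[0][1]/1e3,.069-g],180+r[3])
```

```text
handle (array([ 507.7, -300.8]), 135.8, 14.2, -23.4)
tray (array([ 506.8, -304.1]), 139.1, 116.1, -23.4)
t 8.05 pos [ 0.5028 -0.3054  0.2865] yaw 156.61 tilt [-0.0019  0.0013] grip 0.9982813259164145
shift [-0.0032  0.006   0.2362] turn 0.0002
```

>>> {"api": "step_hand", "payload": {
  "increments": [
    {"x":-0.003,"y":0.006,"z":0.03},
    {"z":0.045},
    {"z":0.045},
    {"z":0.045},
    {"z":0.04},
    {"z":0.025},
    {"z":0.006},
    {},
    {}
  ],
  "finger_gap": 1.0
}}

```text
time: 8.95
eef_pos: [0.5098, -0.3017, 0.0535]
eef_rot: [0.638, 3.073, -0.002]
wrist_force: [0.8, -0.0, 0.3]
grip_width: 0.997
finger_force: 0.0
```

>>> {"api": "step_hand", "payload": {
  "increments": [
    {},
    {},
    {},
    {},
    {},
    {},
    {},
    {}
  ],
  "finger_gap": 0,
  "squeeze": 60
}}

```text
time: 9.75
eef_pos: [0.5085, -0.3012, 0.0523]
eef_rot: [0.639, 3.076, -0.001]
wrist_force: [-1.8, -1.0, 3.3]
grip_width: 0.153
finger_force: 60.3
```

Run:
```python
from h import *
delta([.5077,-.3008,.0503],156.6)
im=vision.capture('scene');cv2.imwrite('pics/s4.png',cv2.resize(im[220:340,120:280,::-1],None,fx=4,fy=4))
```

```text
t 9.75 pos [ 0.5085 -0.3012  0.0523] yaw 156.52 tilt [ 0.0002 -0.0006] grip 0.153457175447361
shift [ 0.0009 -0.      0.002 ] turn -0.0013
```

View pics/s4.png

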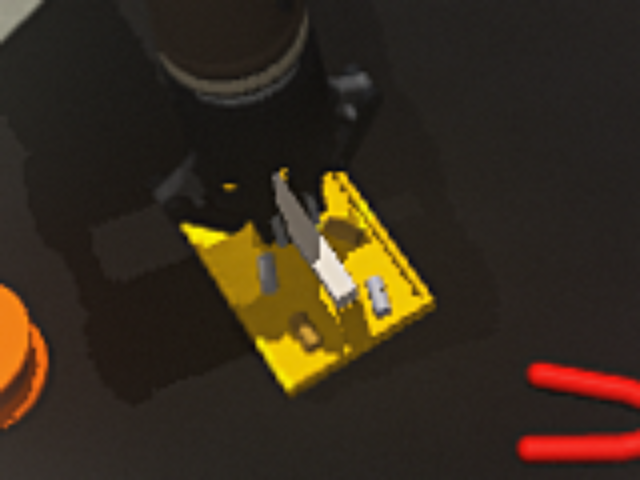

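>>> {"api": "step_hand", "payload": {
  "increments": [
    {"z":-0.001},
    {"z":-0.002},
    {"z":-0.003},
    {"z":-0.005},
    {"z":-0.007},
    {"z":-0.01},
    {"z":-0.012},
    {"z":-0.014},
    {"z":-0.014},
    {"z":-0.012},
    {"z":-0.01},
    {"z":-0.007},
    {"z":-0.005},
    {"z":-0.003},
    {"z":-0.001},
    {}
  ],
  "finger_gap": 0,
  "squeeze": 80
}}

```text
time: 11.4
eef_pos: [0.5082, -0.3006, 0.1576]
eef_rot: [-0.639, -3.075, -0.0]
wrist_force: [-0.5, -0.2, -3.5]
grip_width: 0.142
finger_force: 78.0
```

Run:
```python
from h import *
delta([.5948,.160,.155],180.2)
```

```text
t 11.4 pos [ 0.5082 -0.3006  0.1576] yaw 156.52 tilt [-0.0006  0.0004] grip 0.14249633833346942
shift [0.1041 0.4569 0.0027] turn -0.4132
```

>>> {"api": "step_hand", "payload": {
  "increments": [
    {"x":0.001,"y":0.004},
    {"x":0.002,"y":0.008},
    {"x":0.003,"y":0.012},
    {"x":0.0035,"y":0.016},
    {"x":0.0045,"y":0.02},
    {"x":0.0045,"y":0.02},
    {"x":0.0045,"y":0.02},
    {"x":0.0045,"y":0.02},
    {"x":0.0045,"y":0.02},
    {"x":0.0045,"y":0.02},
    {"x":0.0045,"y":0.02},
    {"x":0.0045,"y":0.02},
    {"x":0.0045,"y":0.02},
    {"x":0.0045,"y":0.02},
    {"x":0.0045,"y":0.02},
    {"x":0.0045,"y":0.02},
    {"x":0.0045,"y":0.02},
    {"x":0.0045,"y":0.02},
    {"x":0.0045,"y":0.02},
    {"x":0.0045,"y":0.02}
  ]
}}

```text
time: 13.4
eef_pos: [0.5765, 0.0642, 0.1579]
eef_rot: [-0.638, -3.076, -0.0]
wrist_force: [-0.5, -0.2, -3.1]
grip_width: 0.144
finger_force: 78.1
```

>>> {"api": "step_hand", "payload": {
  "increments": [
    {"x":0.0045,"y":0.02},
    {"x":0.0045,"y":0.02},
    {"x":0.004,"y":0.018},
    {"x":0.003,"y":0.014},
    {"x":0.0025,"y":0.011},
    {"x":0.002,"y":0.008},
    {"x":0.001,"y":0.004},
    {"x":0.0005,"y":0.002},
    {}
  ]
}}

```text
time: 14.3
eef_pos: [0.5956, 0.1594, 0.1579]
eef_rot: [-0.64, -3.076, 0.001]
wrist_force: [-0.2, -0.3, -3.6]
grip_width: 0.142
finger_force: 78.1
```

>>> {"api": "step_hand", "payload": {
  "increments": [
    {"spin":-0.01},
    {"spin":-0.02},
    {"spin":-0.03},
    {"spin":-0.04},
    {"spin":-0.05},
    {"spin":-0.055},
    {"spin":-0.055},
    {"spin":-0.05},
    {"spin":-0.04},
    {"spin":-0.03},
    {"spin":-0.02},
    {"spin":-0.013},
    {},
    {}
  ]
}}

```text
time: 15.7
eef_pos: [0.5956, 0.1597, 0.158]
eef_rot: [0.005, -3.142, 0.0]
wrist_force: [0.5, -0.2, -2.8]
grip_width: 0.143
finger_force: 78.1
```

Run:
```python
from h import *
delta([.5948,.160,.0723],180.2)
im=vision.capture('wrist');c=cam('wrist');cv2.imwrite('pics/w5.png',im[:,:,::-1])
H=hsv(im);m=cv2.inRange(H,(0,0,110),(179,90,255))
```

```text
t 15.7 pos [0.5956 0.1597 0.158 ] yaw -179.82 tilt [-0. -0.] grip 0.14347054250400706
shift [0.0008 0.0004 0.0857] turn -0.0004
```

View pics/w5.png

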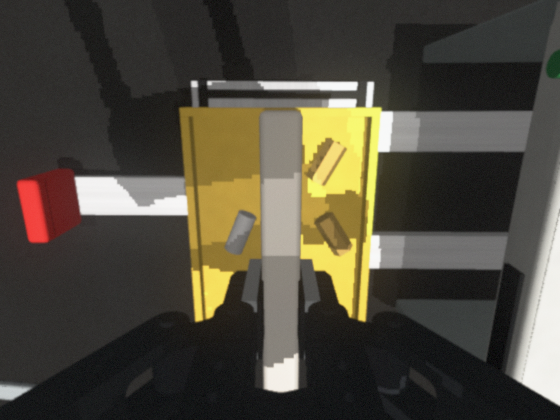

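Run:
```python
from h import *
im=cv2.imread('pics/w5.png')[:,:,::-1].copy();c=cam('wrist');H=hsv(im);s=env.read_state()
yel=cv2.inRange(H,(18,90,40),(40,255,255))>0
z=s['eef_pos'][2]-.0523
for r in(112,140,180,250,290):
    x=np.where(yel[r])[0];q=plane(c,[[x[0]-.5,r],[x[-1]+.5,r]],z+.013);print(r,x[0],x[-1],np.round(q*1e3,1).tolist(),q[:,1].mean())
for col in(200,230,330,360):
    y=np.where(yel[:,col])[0];print(col,y[0],np.round(plane(c,[[col,y[0]-.5]],z+.013)*1e3,1))
# nest lips far part: white strip edges
g=cv2.cvtColor(im,cv2.COLOR_RGB2GRAY);print(g[76:110,230]);print(g[103,190:215],g[103,350:376])
print(plane(c,[[204,103],[360,103]],.02))
```

```text
112 178 379 [[529.4, 110.3, 118.7], [529.1, 206.2, 118.7]] 0.15824553321991291
140 181 377 [[542.5, 110.7, 118.7], [542.2, 206.3, 118.7]] 0.15850964141498175
180 185 409 [[562.2, 111.2, 118.7], [561.9, 223.9, 118.7]] 0.16751562831011127
250 189 369 [[600.0, 110.6, 118.7], [599.7, 206.7, 118.7]] 0.15863503102673393
290 192 368 [[623.6, 110.7, 118.7], [623.3, 207.8, 118.7]] 0.15923382632257257
200 106 [[526.4 121.1 118.7]]
230 108 [[527.2 135.3 118.7]]
330 108 [[527.1 182.6 118.7]]
360 106 [[526.2 196.8 118.7]]
[ 28  28  32  32  55  96 111 115 113 113 115 114 106  78  43  32  31  33
  28  33  31  46  79 103 115 116 115 113 114 114 114 111 114 120]
[ 23  42  77 108 113 114 114 110  89  50  28  21  25  27  31  29  27  45
  81 108 116 115 118 117 116] [249 249 248 248 246 223 149  85  76  79  78  79  79  78  83 137 223 245
 248 249 247 234 178 104  68  69]
[[0.52559921 0.10342    0.02      ]
 [0.52523073 0.21714046 0.02      ]]
```

>>> {"api": "step_hand", "payload": {
  "increments": [
    {"y":0.0012,"z":0.002},
    {"z":0.005},
    {"z":0.008},
    {"z":0.01},
    {"z":0.01},
    {"z":0.01},
    {"z":0.01},
    {"z":0.008},
    {"z":0.006},
    {"z":0.005},
    {"z":0.003},
    {"z":0.002},
    {"z":0.002},
    {"z":0.001},
    {},
    {}
  ]
}}

```text
time: 17.35
eef_pos: [0.5958, 0.1609, 0.0762]
eef_rot: [-0.005, 3.141, 0.0]
wrist_force: [0.4, 0.3, -3.5]
grip_width: 0.142
finger_force: 78.1
```

>>> {"api": "step_hand", "payload": {
  "increments": [
    {"z":0.001},
    {"z":0.001},
    {"z":0.001},
    {"z":0.001},
    {},
    {}
  ]
}}

```text
time: 17.95
eef_pos: [0.5956, 0.1607, 0.0724]
eef_rot: [0.005, -3.142, 0.0]
wrist_force: [-2.0, -1.5, 0.2]
grip_width: 0.147
finger_force: 78.5
```

>>> {"api": "step_hand", "payload": {
  "increments": [
    {"z":0.0005},
    {},
    {}
  ]
}}

```text
time: 18.25
eef_pos: [0.5956, 0.1607, 0.0723]
eef_rot: [0.005, -3.141, 0.0]
wrist_force: [-3.8, -1.2, 5.3]
grip_width: 0.145
finger_force: 79.3
```

>>> {"api": "step_hand", "payload": {
  "increments": [
    {},
    {},
    {},
    {},
    {},
    {},
    {"z":-0.01},
    {"z":-0.03},
    {"z":-0.04},
    {"z":-0.04},
    {"x":0.02,"z":-0.04},
    {"x":0.02,"y":-0.01,"z":-0.02},
    {},
    {}
  ],
  "finger_gap": 1.0
}}

```text
time: 19.65
eef_pos: [0.556, 0.1508, 0.2526]
eef_rot: [-0.005, 3.139, 0.001]
wrist_force: [0.6, 0.1, -0.5]
grip_width: 1.003
finger_force: 0.0
```

Run:
```python
from h import *
delta([.595,-.005,.20],180.2)
im=vision.capture('wrist');cv2.imwrite('pics/w6.png',im[:,:,::-1])
```

```text
t 19.65 pos [0.556  0.1508 0.2526] yaw -179.83 tilt [0.0025 0.0006] grip 1.0033854537003974
shift [-0.0384 -0.1559  0.0526] turn -0.0005
```

View pics/w6.png

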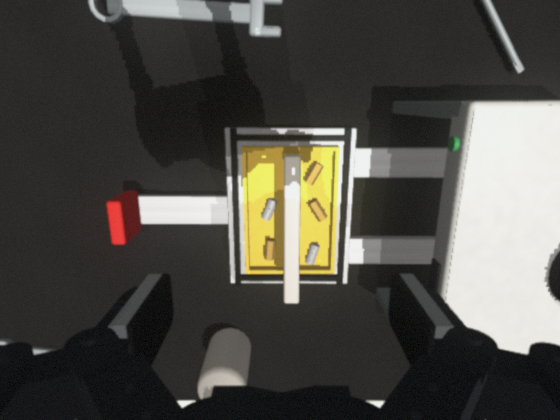

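>>> {"api": "step_hand", "payload": {
  "increments": [
    {"x":-0.01,"y":-0.036},
    {"x":-0.01,"y":-0.04},
    {"x":-0.01,"y":-0.04},
    {"x":-0.009,"y":-0.04},
    {"z":0.04},
    {"z":0.045},
    {"z":0.045},
    {"z":0.045},
    {"z":0.03},
    {"z":0.013},
    {},
    {}
  ],
  "finger_gap": 1.0
}}

```text
time: 20.9
eef_pos: [0.5961, -0.0052, 0.0338]
eef_rot: [-0.005, 3.141, -0.0]
wrist_force: [0.9, 0.5, 0.2]
grip_width: 0.999
finger_force: 0.0
```

>>> {"api": "step_hand", "payload": {
  "increments": [
    {},
    {},
    {},
    {},
    {},
    {},
    {},
    {}
  ],
  "finger_gap": 0,
  "squeeze": 40
}}

```text
time: 21.7
eef_pos: [0.5954, -0.0047, 0.0342]
eef_rot: [-0.004, 3.141, 0.001]
wrist_force: [-1.8, 2.8, 4.9]
grip_width: 0.156
finger_force: 42.0
```

>>> {"api": "step_hand", "payload": {
  "increments": [
    {"y":0.001},
    {"y":0.002},
    {"y":0.004},
    {"y":0.006},
    {"y":0.008},
    {"y":0.01},
    {"y":0.011},
    {"y":0.011},
    {"y":0.011},
    {"y":0.011},
    {"y":0.011},
    {"y":0.011},
    {"y":0.011},
    {"y":0.011},
    {"y":0.011},
    {"y":0.011},
    {"y":0.011},
    {"y":0.009},
    {"y":0.007},
    {"y":0.004}
  ]
}}

```text
time: 23.7
eef_pos: [0.5958, 0.1673, 0.0342]
eef_rot: [-0.006, 3.139, -0.0]
wrist_force: [1.1, -2.3, 5.6]
grip_width: 0.153
finger_force: 42.0
```

>>> {"api": "step_hand", "payload": {
  "increments": [
    {"y":0.003},
    {"y":0.002},
    {"y":0.001},
    {},
    {}
  ]
}}

```text
time: 24.2
eef_pos: [0.5958, 0.1731, 0.0342]
eef_rot: [-0.005, 3.139, 0.0]
wrist_force: [0.9, -1.1, 5.2]
grip_width: 0.16
finger_force: 42.0
```

>>> {"api": "step_hand", "payload": {
  "increments": [
    {"y":0.001},
    {"y":0.001},
    {"y":0.001},
    {"y":0.001},
    {"y":0.001},
    {"y":0.001},
    {},
    {}
  ]
}}

```text
time: 25.0
eef_pos: [0.5957, 0.1754, 0.0342]
eef_rot: [-0.006, 3.14, -0.008]
wrist_force: [-0.3, -11.6, 7.1]
grip_width: 0.155
finger_force: 42.2
```

>>> {"api": "step_hand", "payload": {
  "increments": [
    {"y":-0.002},
    {}
  ]
}}

```text
time: 25.2
eef_pos: [0.5958, 0.1754, 0.0342]
eef_rot: [-0.005, 3.14, -0.003]
wrist_force: [1.1, -5.5, 6.4]
grip_width: 0.157
finger_force: 42.0
```

>>> {"api": "step_hand", "payload": {
  "increments": [
    {},
    {},
    {},
    {},
    {},
    {},
    {"z":-0.02},
    {"z":-0.04},
    {"z":-0.045},
    {"y":-0.02,"z":-0.045},
    {"y":-0.04,"z":-0.045},
    {"y":-0.04},
    {},
    {}
  ],
  "finger_gap": 1.0
}}

```text
time: 26.6
eef_pos: [0.5946, 0.0831, 0.2209]
eef_rot: [0.002, -3.141, -0.001]
wrist_force: [0.4, 0.3, 0.1]
grip_width: 1.003
finger_force: 0.0
```

Run:
```python
from h import *
s=env.read_state()
im=vision.capture('wrist');c=cam('wrist')
H=hsv(im);red=(cv2.inRange(H,(0,130,70),(8,255,255))|cv2.inRange(H,(172,130,70),(179,255,255)))>0
r=big(red,(200,120,500,300));print(cv2.boundingRect(r),rect(plane(c,r,.066)))
sc=vision.capture('scene')
cv2.imwrite('pics/f.png',np.hstack([cv2.resize(im,(400,300)),cv2.resize(sc[60:210,240:440],(400,300))])[:,:,::-1])
```

```text
(381, 166, 19, 51) (array([593.8, 174.6]), 42.4, 14.1, 0.1)
```

View pics/f.png

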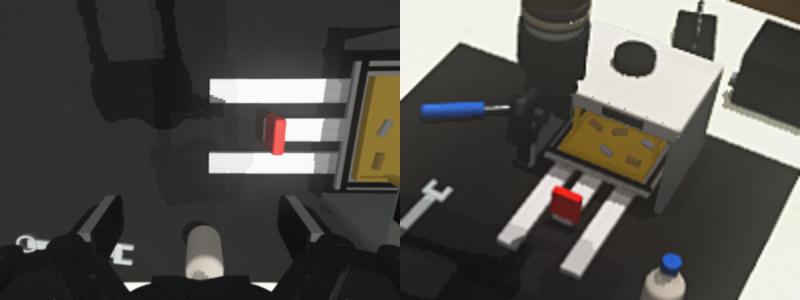

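The wrist view (left) shows the red pull at about (275,133), back at its home position. The scene view (right) shows the tray flat inside the box, around (615,140), with all five spacers in it.

```bash
python3 -c "
from bench import env, vision, order
print(order.hand_in())"
```

```text
the job is handed in; nothing more can be done
None
```

The job is handed in: the carriage was drawn fully out, the tray was set down inside the nest lips and the carriage was pushed home to its stop, with all five spacers visible in the tray and about 27 of the 72 s used; no verdict came back.

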